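# Tip a casting flask into its cradle and swing the keeper over it

### The arm

A 6-joint arm with a two-finger parallel gripper is mounted at the origin on the work surface. World frame = base frame: x ahead of the robot, y to its left, z up, the work surface at z = 0. Lengths are in mm, angles in rad, forces in N, time in s.
With the tool pointing down it reaches from about 400 to 925 mm from the base axis. Payload 12.5 kg.
Tool frame: the origin (TCP) lies at the very end of the fingers, on their centre line; the grasp point (between the pads) lies 19 mm behind it (env.grip_point_offset is the distance from the TCP to the grasp point, in mm); z points along the fingers, y is the direction in which the jaws open and shut (so a half turn about z gives the same grasp; the last joint's range is limited). The gripper opens to 95 mm and grips with 3 to 60 N. Pads are 20 mm wide; open, the fingers measure 119 mm over their backs; the gripper's body (75 mm by 180 mm) begins 59 mm behind the grasp point.
Start: joints at [-1.269, 0.491, 1.559, -0, 1.092, -0.106], TCP at [247.893, -573.756, 214.661] pointing down, gripper open.
Joint ranges: [-3.1, 3.1], [-0.84, 2.19], [0.05, 2.79], [-1.13, 4.28], [0.06, 2.93], [-2.69, 2.69]. Speed limits (rad/s): [2.22, 2.22, 2.79, 3.14, 3.14, 3.14].

### API

Orientations are given as [roll, pitch, yaw] about the fixed x, y, z axes, in that order (R = Rz(yaw) Ry(pitch) Rx(roll)).
In Python, from cell import env gives the robot as it stands.
- The arm moves only by the tool drive_tool, never from a script. Its argument "commands" is a list of rows, each an object of numbers: "dx", "dy", "dz": the shift along the world's x, y, z in mm; "yaw": the turn about the world's z in degrees. In form: [{"dx": .., "dy": .., "dz": .., "yaw": ..}, ...]. A call has 1 to 5 rows; each row shifts and turns the commanded pose from where the row before left it; what a row does not reach is not made up. A row lasts 1/12 s, in which the tool goes at most 41.7 mm and 7.16 degrees, less where a joint would pass 70% of its speed; a pose out of reach is approached as far as the arm can. A call with a gripper value outside its range is refused whole. "grip" is the opening, from 0 (shut) to 1 (fully open), set as the call begins (left out, the last holds). The fingers move at their own pace and stop on an object; the grip force is fixed at half the most. Time passes only in rows, so rows that do not move let the fingers close. It gives the time, the measured TCP pose, the force and the opening at its end, in the units of the state.
- env.state(): the state, without advancing time (a new reading comes with each control period).
- env.read_camera(name): name is "scene" or "top"; returns the picture (480x640x3 uint8, red, green, blue); there is no depth.
- env.calibration(name): a dict with "intrinsics" (3x3 intrinsics, pixels), "rvec" (rotation vector, rad) and "tvec" (3), from world to camera coordinates, as OpenCV has them. Camera axes: x right, y down, z forward; pixel columns grow to the right and rows downward; lengths in mm; the calibration is good to about 2 mm. A picture is of the moment at which its call begins. calibration takes no time and is no camera call.
- env.job_done(): hands the job in, once; it reports no verdict.
Trained networks look in the newest picture that a camera, given by its name, has taken for a name from the list of things; names that differ only in an ending like _2 or _b are one class to them, and where a whole thing is asked for, a point or a joint stands for the part that bears it (a point fixed in the world has none). Each returns a list of dicts, best first, with "conf" (0 to 1); they miss things now and then, are a little off and sometimes report something else, mostly with a low value. They report only what shows in the picture. A call takes as long as a camera call. They do not tell look-alikes from the thing itself.
- env.trace(query, camera): "pixels" (480x640 bool, what is visible of it) and "pixel" ([column, row] in pixels, amid what is visible of it).
- env.place_of(query, camera): "pixel" ([column, row] in pixels: a listed point, or the origin of a listed thing).
The state is a dict: "t": time; "joints": joint angles; "qvel": joint speeds; "tau": joint torques, N m; "eef_pos": TCP position; "tcp_rot": TCP orientation; "ft_force": force on the tool from outside, world axes, zero at the start; "moment": the same for the moment, N m; "opening": opening from 0.0 (shut) to 1.0 (fully open).
Only numpy, scipy, OpenCV 4.12 (cv2) and the standard library are available. Lean on these libraries where they do the work, as an engineer would, in place of code of your own. Each camera call takes 0.05 s, during which the arm holds its last target.

### The job

Without grasping or lifting anything, push over the steel casting flask that stands on the blue cradle so that it lies in the channel between the two rails, then push it along the channel until its leading end sits against the orange stop. After that, push the red-tabbed keeper bar over until it is fully down across the flask, and leave everything else on the bench where it is.

Things in the scene. Friction and masses are not known exactly. Their poses are not given: they have to be found in the camera images.
- cradle: Flask cradle screwed to the bench: blue base plate 240 x 136 mm, 10 mm thick, origin at the centre of its underside. Its x axis runs along the channel from the flask's standing place (about x = -75 mm) to the stop; y to the left of that, z up. Everything on it is fixed but the flask and the keeper.
- trough (a point): Middle of the channel's floor, on the plate's top at cradle x = 40, y = 0, 10 mm above the bench. Two aluminium rails, cradle x = -20 to 100 mm, lean outwards 35 deg: inner faces 30 mm apart at the plate, 72 mm at their tops, 40 mm above the bench. A flask lying between them rests on the plate with 1.5 mm play at each rail.
- stop (a point): Centre of the face of the orange end stop that the flask must meet: 100 mm along the cradle's x from its origin, 35 mm above the bench. The stop is 72 mm wide, 10 mm thick, its top 50 mm above the bench. Axes as the cradle's.
- flask: Steel casting flask to be tipped: solid cylinder, white plaster ends, 50 mm diameter, 110 mm tall, about 0.45 kg, standing on the cradle plate (foot 10 mm above the bench). Origin: centre of the foot face; z along its axis. Pushed near the top it falls once tilted 25 deg, then lies with its axis 35 mm above the bench, top end leading, 20 to 55 mm short of the stop. Slides along at 3 to 10 N.
- flask_top (a point): Centre of the flask's top face (white, with a dark sprue hole), 110 mm along the flask's z from its origin; the end that must meet the stop.
- keeper (a joint): Hinge angle of the keeper bar, rad: 0 = fully down, level across the channel (hard stop); pi/2 = upright; starts up, leaning slightly outwards (limit 1.95). The bar is 14 mm wide, 7 mm thick and reaches 76 mm from the hinge, towards cradle -y when down. The hinge is stiff: the bar stays where it is left; 1 to 2 N at the tab move it.
- keeper_hinge (a point): Middle of the keeper's hinge line, which is parallel to cradle x: cradle x = 55, y = 56 mm, 68 mm above the bench. Its steel bracket is 34 mm long in x, spans cradle y = 52 to 65 mm and is 73 mm high.
- keeper_tab (a point): Point on the outward face (the upper face when down) of the keeper's red end tab, 66 mm from the hinge and 4 mm above the bar's mid-plane; the tab is 26 mm (cradle x) by 20 mm, 8 mm thick. When down its top is 72 mm above the bench, 4 mm of air between the bar and a lying flask.
- spare_flask: Spare brass flask standing upright on the bench, 60 mm diameter, 100 mm tall, origin at the centre of its foot. Leave alone.
- ring_clamp: Wooden ring clamp lying on the bench, 123 x 29 mm, 29 mm high, origin under its centre, long axis x. Leave alone.
- hammer: Hammer lying on the bench, about 300 mm long along its x. Leave alone.
- mandrel: Upright tapered steel ring mandrel, foot 60 mm diameter, 160 mm tall, origin at the centre of its foot. Leave alone.
- ring_dish: White dish, 80 mm diameter, 28 mm high. Leave alone.
- jar: Small jar, 60 mm diameter, 75 mm tall. Leave alone.
- polish_bar: Green bar of polishing compound, 110 x 45 mm, 30 mm high. Leave alone.
Not all that is in view belongs to the job. What is shaped like the flask but green or purple is not meant.

How it is judged (in metres and radians):
On the way, in this order (a step that is already met when the one before it is completed fails the run):
1. the flask lies in the channel, its top end against the stop, while the keeper is still up (angle between flask's own z axis and vertical between 1.49 and 1.65 rad and y of flask in the frame of cradle between -0.008 and 0.008 m and y of flask_top in the frame of cradle between -0.008 and 0.008 m and z of flask in the frame of cradle between 0.028 and 0.043 m and x of flask_top in the frame of cradle above 0.094 m and value of joint keeper above 0.8 rad), for 0.2 s.
2. the keeper is down across the flask (value of joint keeper below 0.12 rad), for 0.2 s.
At the end, for the whole second after the job is handed in: The flask lies level in the channel (axis within 0.08 rad of level and 8 mm of the channel's middle at both ends), its top end within 6 mm of the stop, at rest, and the keeper is within 0.12 rad of fully down (angle between flask's own z axis and vertical between 1.49 and 1.65 rad and y of flask in the frame of cradle between -0.008 and 0.008 m and y of flask_top in the frame of cradle between -0.008 and 0.008 m and z of flask in the frame of cradle between 0.028 and 0.043 m and x of flask_top in the frame of cradle above 0.094 m and value of joint keeper below 0.12 rad and linear speed of flask below 0.02 m/s); the robot touches nothing.
It fails at once if the flask is lifted: its foot's centre rises more than 65 mm above the bench (35 mm when it lies) (height (world z) of flask above 0.065 m).
It fails at once if a bystander (spare flask, ring clamp, hammer, mandrel, dish, jar, polishing bar) is moved more than 25 mm (distance of any of spare_flask, ring_clamp, hammer, mandrel, ring_dish, jar, polish_bar from where it was at the start of the episode above 0.025 m).
It fails at once if the spare flask, mandrel or jar is knocked over (angle between any of spare_flask, mandrel, jar's own z axis and vertical above 0.4 rad).
It also fails if it takes over 61 s, if anything falls off the work surface, if the arm or the gripper's body presses on something with over 40 N, if the wrist force passes 120 N, or if a joint passes its speed limit or range.

## Working session

There is one attempt and no reset: what is moved stays moved. The work goes in short steps, Python scripts to look and compute and a tool call to move; the robot and the scene stay as the last step left them, time stands still between calls to the robot, and variables do not carry over. Pictures are saved under pics/ and viewed, and the job is handed in when it is done.

Besides the shell and the picture viewer there is one more tool, called by a JSON object that holds its "api" and its "payload". drive_tool: Moves the arm, as the interface text tells. Its arguments: {"type":"object","properties":{"commands":{"type":"array"},"grip":{"type":"number"}},"required":["commands"]}

```bash
mkdir -p pics; ls; cat > h.py <<'E'
import numpy as np, cv2
from cell import env
def cal(n):
    c=env.calibration(n); return np.array(c["intrinsics"],float),np.array(c["rvec"],float).ravel(),np.array(c["tvec"],float).ravel()
def at_z(n,px,z):
    K,r,t=cal(n); R=cv2.Rodrigues(r)[0]; C=-R.T@t
    d=R.T@np.linalg.inv(K)@np.array([px[0],px[1],1.]); return C+d*(z-C[2])/d[2]
def proj(n,P):
    K,r,t=cal(n); return cv2.projectPoints(np.array(P,float).reshape(-1,3),r,t,K,None)[0].reshape(-1,2)
def tri(p1,p2):
    Ps=[]
    for n in("scene","top"):
        K,r,t=cal(n); Ps.append(K@np.c_[cv2.Rodrigues(r)[0],t])
    X=cv2.triangulatePoints(Ps[0],Ps[1],np.array(p1,float).reshape(2,1),np.array(p2,float).reshape(2,1)); return (X[:3]/X[3]).ravel()
def pic(n,f):
    im=env.read_camera(n); cv2.imwrite("pics/"+f,im[:,:,::-1]); return im
E
python3 - <<'E'
from h import *
np.set_printoptions(precision=1,suppress=True)
for n in("scene","top"):
    pic(n,n+"0.png")
    K,r,t=cal(n);print(n,K[0,0],-cv2.Rodrigues(r)[0].T@t)
    for q in ["cradle","trough","stop","flask","flask_top","keeper_hinge","keeper_tab"]:
        try: print(q,[(np.round(d["pixel"],1).tolist(),round(d["conf"],2)) for d in env.place_of(q,n)][:4])
        except Exception as e: print(q,e)
print(env.state())
E
```

```text
pics
scene 464.89924922725766 [1094.1  -21.9  870.9]
cradle [([296.7, 275.9], 0.97), ([177.0, 213.3], 0.63)]
trough [([309.3, 284.2], 0.8)]
stop [([333.0, 290.4], 0.8), ([268.5, 258.6], 0.56)]
flask [([199.7, 293.7], 0.96), ([215.0, 220.3], 0.87), ([209.5, 250.6], 0.83), ([259.1, 205.9], 0.66)]
flask_top [([252.5, 174.4], 0.91), ([261.6, 227.5], 0.76), ([203.1, 188.7], 0.61), ([302.0, 210.8], 0.59)]
keeper_hinge [([332.9, 250.4], 0.81), ([117.9, 290.8], 0.48)]
keeper_tab [([334.5, 229.7], 0.83)]
top 607.9695791188423 [ 418.5  -12.5 1714.2]
cradle [([326.4, 248.6], 0.67)]
trough [([312.6, 235.9], 0.92)]
stop [([301.8, 222.6], 0.66)]
flask [([397.9, 271.8], 0.89), ([352.9, 321.4], 0.87), ([386.4, 307.3], 0.62), ([398.1, 237.1], 0.57)]
flask_top [([346.5, 259.2], 0.87), ([354.6, 321.8], 0.66), ([400.6, 272.1], 0.62), ([401.9, 230.5], 0.54)]
keeper_hinge [([300.6, 246.4], 0.9)]
keeper_tab [([296.3, 249.5], 0.44)]
{'t': 0.8, 'joints': array([-1.3,  0.5,  1.6,  0. ,  1.1, -0.1]), 'qvel': array([-0., -0., -0.,  0.,  0.,  0.]), 'tau': array([ -0. , -61.2, -25.8,   0.1,   0. ,  -0. ]), 'eef_pos': array([ 247.9, -573.7,  214.6]), 'tcp_rot': array([-3.1, -0. ,  0.4]), 'ft_force': array([0.4, 0.9, 0.2]), 'moment': array([-0., -0.,  0.]), 'opening': 0.9969534572379409}
```

View pics/scene0.png

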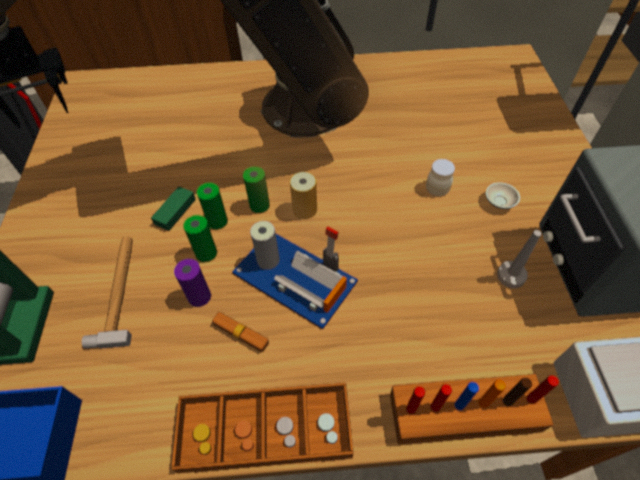

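View pics/top0.png

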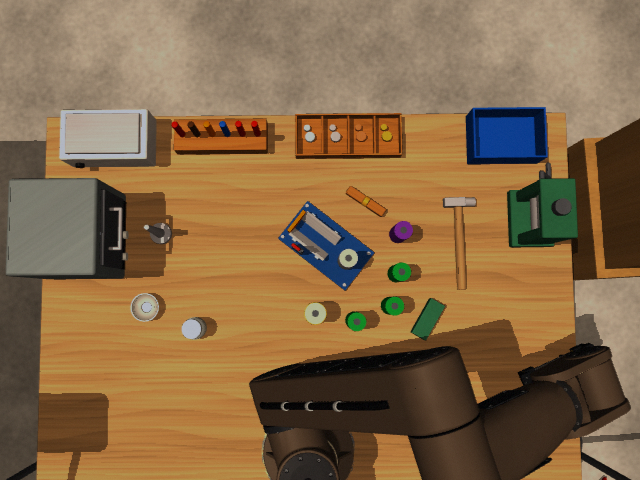

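```bash
python3 - <<'E'
import cv2
a=cv2.imread("pics/scene0.png")[150:330,160:400]; b=cv2.imread("pics/top0.png")[180:350,270:430]
cv2.imwrite("pics/s_crop.png",cv2.resize(a,None,fx=3.3,fy=3.3,interpolation=2)); cv2.imwrite("pics/t_crop.png",cv2.resize(b,None,fx=3.5,fy=3.5,interpolation=2))
E
```

```text
(no output)
```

View pics/s_crop.png

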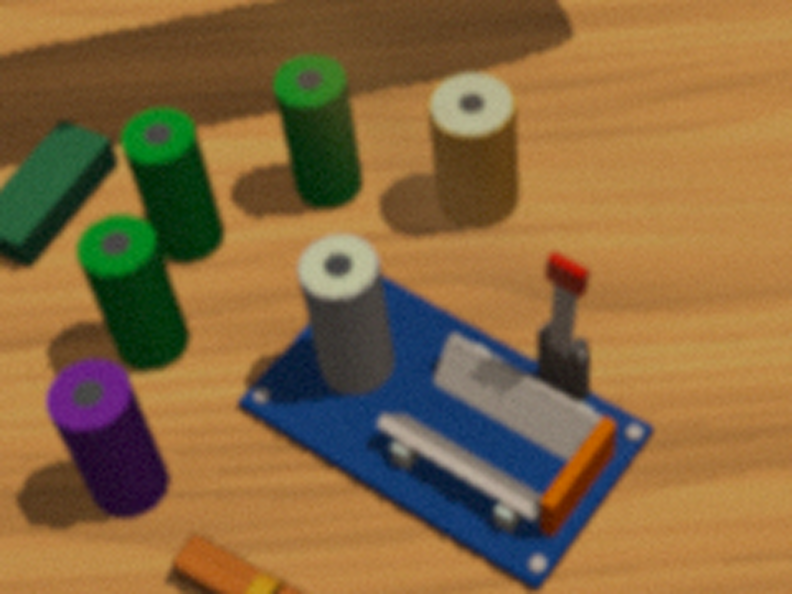

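View pics/t_crop.png

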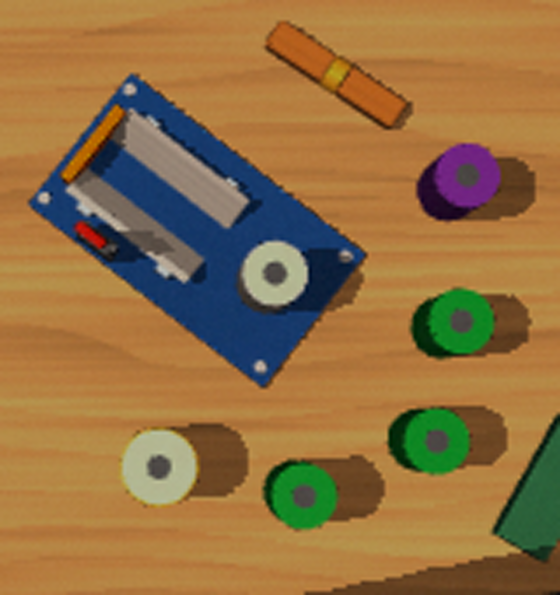

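The scene picture shows the grey flask at about (263,250) on the blue cradle. The orange stop is at (334,292) and the red tab at (332,232), with the keeper upright. In the top view, the channel runs from the flask at (348,258) up-left to the stop at (297,221). The green and purple decoys and the brass spare stand around the cradle. Next I'll fit the cradle pose.

```bash
cat >> h.py <<'E'
def Cpose(p):
    c,s=np.cos(p[2]),np.sin(p[2]); return np.array([[c,-s,0],[s,c,0],[0,0,1]]),np.array([p[0],p[1],0])
def c2w(p,P):
    R,t=Cpose(p); return np.array(P,float).reshape(-1,3)@R.T+t
E
python3 - <<'E'
from h import *
from scipy.optimize import least_squares
np.set_printoptions(precision=1,suppress=True)
cor={}
for n,f in(("scene","scene0.png"),("top","top0.png")):
    im=cv2.imread("pics/"+f); hsv=cv2.cvtColor(im,cv2.COLOR_BGR2HSV)
    m=((hsv[...,0]>100)&(hsv[...,0]<125)&(hsv[...,1]>150)).astype(np.uint8)
    m[:, :200]=0; m[:,420:]=0; m[:190]=0; m[340:]=0
    k,l,st,ct=cv2.connectedComponentsWithStats(m)
    c=np.concatenate([x for x in cv2.findContours((m*255),0,1)[0] if len(x)>15])
    h=cv2.convexHull(c)[:,0]
    s=h.astype(float)
    print(n,"L",h[h[:,0].argmin()],"R",h[h[:,0].argmax()],"T",h[h[:,1].argmin()],"B",h[h[:,1].argmax()])
    cor[n]=h
# cradle corners: rough
top=np.array([(135,73),(30,203),(265,387),(367,255)])/3.5+[270,180]
sc=np.array([(535,588),(652,430),(240,403)])/3.3+[160,150]
top_l=[(120,-68,10),(120,68,10),(-120,68,10),(-120,-68,10)]
sc_l=[(120,-68,10),(120,68,10),(-120,-68,10)]
print(top,sc)
for use in("both","top","scene"):
    def f(p):
        r=[]
        if use!="scene": r.append((proj("top",c2w(p,top_l))-top).ravel())
        if use!="top": r.append((proj("scene",c2w(p,sc_l))-sc).ravel())
        return np.concatenate(r)
    s=least_squares(f,[530,0,0.8]); print(use,s.x,np.degrees(s.x[2]),s.fun)
    if use=="both": P=s.x; np.save("crad.npy",P)
# flask
for n in("scene","top"):
    for q in("flask","flask_top"):
        t=env.trace(q,n)
        print(n,q,[(np.round(d["pixel"]),round(d["conf"],2),int(d["pixels"].sum())) for d in t])
R,t=Cpose(P)
sp=env.place_of  
a=np.array((338,264))/3.3+[160,150]; b=np.array((274.5,273))/3.5+[270,180]
X=tri(a,b); print("tri top",X,R.T@(X-t))
for n,p in(("scene",a),("top",b)): X=at_z(n,p,120); print(n,X,R.T@(X-t))
tp=[("tab up",55,56,134)]
a=np.array((567,272))/3.3+[160,150]; b=np.array((92,237))/3.5+[270,180]
X=tri(a,b); print("tab",X,R.T@(X-t))
# overlay check of all
for n in("scene","top"):
    im=cv2.imread(f"pics/{n}0.png")
    pts=[(-75,0,10),(-75,0,120),(100,0,35),(100,36,50),(100,-36,50),(55,56,68),(40,0,10),(120,68,10),(120,-68,10),(-120,68,10),(-120,-68,10)]
    o=cv2.resize(im,None,fx=4,fy=4)
    for u in proj(n,c2w(P,pts)): cv2.circle(o,tuple(np.int32(u*4+2)),4,(255,0,255),1)
    c=np.int32(proj(n,c2w(P,[(0,0,40)]))[0]*4); o=o[max(0,c[1]-280):c[1]+280,max(0,c[0]-380):c[0]+380]
    cv2.imwrite(f"pics/ov_{n}.png",o)
E
```

```text
scene L [234 272] R [353 284] T [278 236] B [323 326]
top L [279 238] R [373 252] T [308 202] B [345 289]
[[308.6 200.9]
 [278.6 238. ]
 [345.7 290.6]
 [374.9 252.9]] [[322.1 328.2]
 [357.6 280.3]
 [232.7 272.1]]
both [569.  -54.8   0.9] 51.30548495122504 [-1.  -0.6 -0.9 -0.2 -0.8  0.1 -0.2 -0.3 -0.3  0.2  0.  -0.5 -1.9 -0.7]
top [568.3 -56.8   0.9] 51.24062910197764 [-0.2 -0.4 -0.1  0.  -0.1  0.3  0.5 -0. ]
scene [569.6 -53.3   0.9] 51.17220986251078 [ 0.3  0.5  0.8 -0.2 -1.2 -0.6]
scene flask [(array([202., 234.]), 0.73, 1090), (array([194., 280.]), 0.7, 1130), (array([255., 189.]), 0.61, 952), (array([266., 239.]), 0.6, 1021)]
scene flask_top [(array([265., 244.]), 0.97, 1053), (array([213., 206.]), 0.94, 952), (array([194., 282.]), 0.84, 1187), (array([201., 240.]), 0.8, 1056), (array([257., 190.]), 0.6, 919)]
top flask [(array([348., 261.]), 0.89, 316), (array([397., 272.]), 0.63, 330), (array([393., 308.]), 0.61, 361), (array([354., 323.]), 0.56, 306), (array([402., 231.]), 0.56, 364)]
top flask_top [(array([398., 271.]), 0.91, 356), (array([346., 261.]), 0.89, 328), (array([391., 306.]), 0.85, 360), (array([402., 232.]), 0.63, 383), (array([191., 330.]), 0.3, 435), (array([322., 246.]), 0.28, 3740)]
tri top [ 524.8 -109.8  121.7] [-70.5   0.1 121.7]
scene [ 523.5 -109.3  120. ] [-71.    1.5 120. ]
top [ 524.9 -110.3  120. ] [-70.8  -0.3 120. ]
tab [552.1  27.1 134.4] [ 53.4  64.4 134.4]
```

View pics/ov_scene.png

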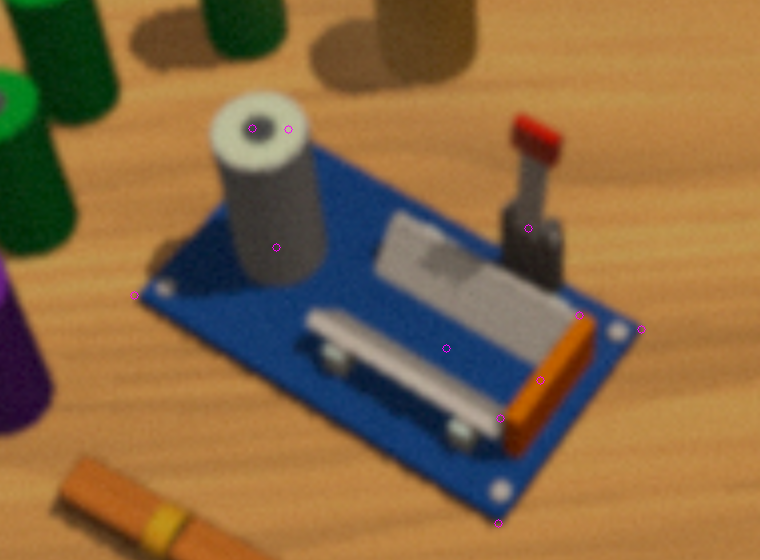

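View pics/ov_top.png

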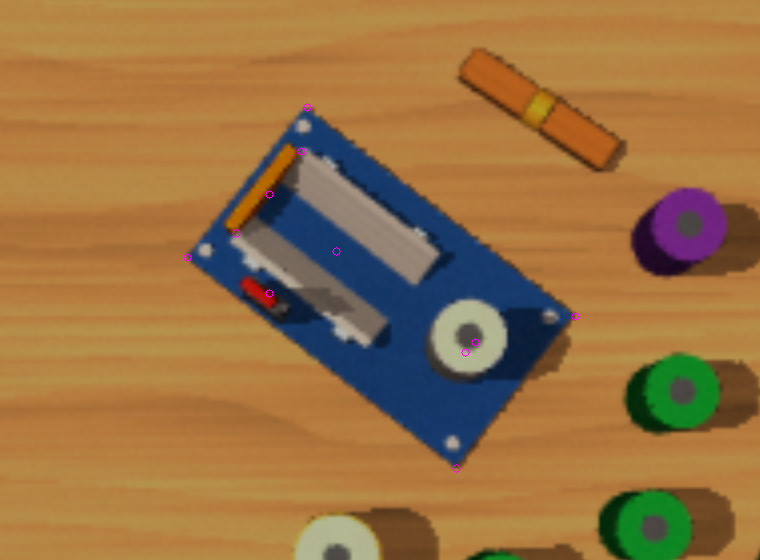

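```bash
python3 - <<'E'
from h import *
np.set_printoptions(precision=1,suppress=True)
P=np.load("crad.npy"); R,t=Cpose(P)
for nm,px,z in [("g1",(401.5,272),110),("g2",(394.7,306),110),("purple",(403,230),110),("g3",(357,321),110),("brass",(315.5,313.5),100)]:
    X=at_z("top",px,z); print(nm,X,R.T@(X-t))
print(env.state()["tcp_rot"],env.state()["opening"])
th=np.radians(np.array([97,80,60,40,20,0])); y=56-66*np.cos(th)+4*np.sin(th); z=68+66*np.sin(th)+4*np.cos(th)
print(np.c_[y,z]); 
print(c2w(P,[(-130,0,214),(-130,0,100),(-60,0,100),(-22,0,45),(55,110,214),(55,110,120)]))
E
```

```text
g1 [ 487.4 -250.3  110. ] [-203.6  -58.5  110. ]
g2 [ 398.3 -230.6  110. ] [-243.9   23.4  110. ]
purple [ 598.8 -256.7  110. ] [-138.9 -149.4  110. ]
g3 [ 360.  -131.1  110. ] [-190.1  115.5  110. ]
brass [380.2 -22.6 100. ] [-92.8 167.5 100. ]
[3.1 0.  0.4] 1.0044851362214773
[[ 68.  133. ]
 [ 48.5 133.7]
 [ 26.5 127.2]
 [  8.  113.5]
 [ -4.7  94.3]
 [-10.   72. ]]
[[ 487.7 -156.3  214. ]
 [ 487.7 -156.3  100. ]
 [ 531.5 -101.7  100. ]
 [ 555.2  -72.    45. ]
 [ 517.5   56.9  214. ]
 [ 517.5   56.9  120. ]]
```

{"api": "drive_tool", "payload": {"commands": [{"dx": 10,"dy": 18,"dz": 0,"yaw": 2},{"dx": 15,"dy": 26,"yaw": 2},{"dx": 15,"dy": 26,"yaw": 2},{"dx": 15,"dy": 26,"yaw": 2},{"dx": 15,"dy": 26,"yaw": 2}], "grip": 0}}

```text
invalid input
```

{"api": "drive_tool", "payload": {"commands": [{"dx": 10,"dy": 18,"dz": 0,"yaw": 2},{"dx": 15,"dy": 26,"dz": 0,"yaw": 2},{"dx": 15,"dy": 26,"dz": 0,"yaw": 2},{"dx": 15,"dy": 26,"dz": 0,"yaw": 2},{"dx": 15,"dy": 26,"dz": 0,"yaw": 2}], "grip": 0}}

```text
t: 1.42
eef_pos: [318.3, -450.5, 214.7]
tcp_rot: [3.141, -0.0, 0.584]
ft_force: [0.8, -1.2, 0.9]
opening: 0.706
```

{"api": "drive_tool", "payload": {"commands": [{"dx": 15,"dy": 26,"dz": 0,"yaw": 3},{"dx": 15,"dy": 26,"dz": 0,"yaw": 3},{"dx": 15,"dy": 26,"dz": 0,"yaw": 3},{"dx": 15,"dy": 26,"dz": 0,"yaw": 3},{"dx": 15,"dy": 26,"dz": 0,"yaw": 3}], "grip": 0}}

```text
t: 1.83
eef_pos: [393.4, -320.5, 214.8]
tcp_rot: [3.141, 0.0, 0.847]
ft_force: [0.9, 0.4, 0.0]
opening: 0.359
```

{"api": "drive_tool", "payload": {"commands": [{"dx": 15,"dy": 26,"dz": 0,"yaw": 3},{"dx": 15,"dy": 26,"dz": 0,"yaw": 0},{"dx": 15,"dy": 26,"dz": 0,"yaw": 0},{"dx": 15,"dy": 26,"dz": 0,"yaw": 0},{"dx": 15,"dy": 26,"dz": 0,"yaw": 0}], "grip": 0}}

```text
t: 2.25
eef_pos: [468.5, -190.4, 214.9]
tcp_rot: [3.141, -0.0, 0.896]
ft_force: [-0.2, -0.1, -1.1]
opening: 0.027
```

{"api": "drive_tool", "payload": {"commands": [{"dx": 18,"dy": 31,"dz": 0,"yaw": 0},{"dx": 0,"dy": 0,"dz": 0,"yaw": 0},{"dx": 0,"dy": 0,"dz": 0,"yaw": 0}], "grip": 0}}

```text
t: 2.5
eef_pos: [486.4, -159.5, 214.7]
tcp_rot: [3.141, 0.0, 0.9]
ft_force: [-0.4, -0.0, -0.5]
opening: 0.004
```

{"api": "drive_tool", "payload": {"commands": [{"dx": -1,"dy": 1,"dz": -30,"yaw": 0},{"dx": 0,"dy": 0,"dz": -30,"yaw": 0},{"dx": 0,"dy": 0,"dz": -30,"yaw": 0},{"dx": 0,"dy": 0,"dz": -20,"yaw": 0},{"dx": 0,"dy": 0,"dz": 0,"yaw": 0}], "grip": 0}}

```text
t: 2.92
eef_pos: [482.9, -160.1, 101.5]
tcp_rot: [-3.136, 0.001, 0.895]
ft_force: [-1.4, 0.4, -0.7]
opening: 0.006
```

```bash
python3 - <<'E'
from h import *
print(env.state()["eef_pos"])
o=[]
for n in("scene","top"):
    im=pic(n,n+"1.png")
    c=(265,240) if n=="scene" else (340,250)
    o.append(cv2.resize(im[c[1]-70:c[1]+70,c[0]-70:c[0]+70,::-1],None,fx=2.8,fy=2.8,interpolation=2))
cv2.imwrite("pics/c1.png",np.hstack(o))
E
```

```text
[ 482.91386783 -160.1325578   101.48543018]
```

View pics/c1.png

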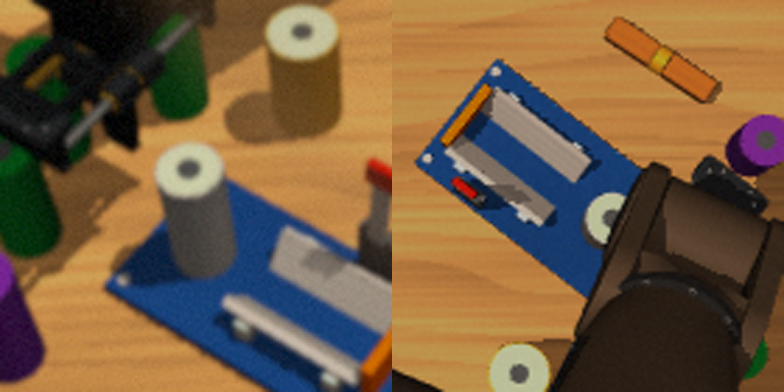

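{"api": "drive_tool", "payload": {"commands": [{"dx": 6,"dy": 7,"dz": 0,"yaw": 0},{"dx": 6,"dy": 7,"dz": 0,"yaw": 0},{"dx": 5,"dy": 6,"dz": 0,"yaw": 0},{"dx": 4,"dy": 5,"dz": 0,"yaw": 0},{"dx": 4,"dy": 5,"dz": 0,"yaw": 0}], "grip": 0}}

```text
t: 3.43
eef_pos: [510.6, -129.0, 105.3]
tcp_rot: [3.141, -0.0, 0.897]
ft_force: [-1.5, -0.8, 0.8]
opening: -0.001
```

{"api": "drive_tool", "payload": {"commands": [{"dx": 4,"dy": 5,"dz": 0,"yaw": 0},{"dx": 4,"dy": 5,"dz": 0,"yaw": 0},{"dx": 4,"dy": 5,"dz": 0,"yaw": 0}], "grip": 0}}

```text
t: 3.68
eef_pos: [522.3, -114.1, 104.7]
tcp_rot: [3.142, -0.0, 0.897]
ft_force: [-1.6, -0.8, 1.1]
opening: 0.003
```

```bash
python3 - <<'E'
from h import *
print(env.state()["eef_pos"])
im=pic("scene","scene2.png")
cv2.imwrite("pics/c2.png",cv2.resize(im[170:330,180:370,::-1],None,fx=3,fy=3,interpolation=2))
E
```

```text
[ 522.31034015 -114.12427804  104.70314367]
```

View pics/c2.png

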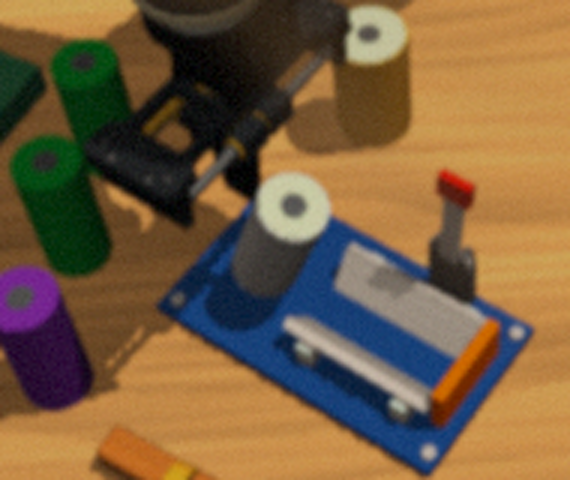

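The flask tilts about 19° straight along the channel, with its top at crop pixel (293,207). I'll keep pushing.

{"api": "drive_tool", "payload": {"commands": [{"dx": 4,"dy": 5,"dz": 0,"yaw": 0},{"dx": 4,"dy": 5,"dz": 0,"yaw": 0},{"dx": 4,"dy": 5,"dz": 0,"yaw": 0},{"dx": 4,"dy": 5,"dz": 0,"yaw": 0},{"dx": 0,"dy": 0,"dz": 0,"yaw": 0}], "grip": 0}}

```text
t: 4.15
eef_pos: [538.6, -93.9, 104.6]
tcp_rot: [3.141, -0.0, 0.897]
ft_force: [0.2, 0.3, 0.1]
opening: 0.006
```

{"api": "drive_tool", "payload": {"commands": [{"dx": 0,"dy": 0,"dz": 0,"yaw": 0},{"dx": 0,"dy": 0,"dz": 0,"yaw": 0},{"dx": 0,"dy": 0,"dz": 0,"yaw": 0},{"dx": 0,"dy": 0,"dz": 0,"yaw": 0},{"dx": 0,"dy": 0,"dz": 0,"yaw": 0}], "grip": 0}}

```text
t: 4.57
eef_pos: [537.8, -94.9, 104.7]
tcp_rot: [3.142, 0.0, 0.896]
ft_force: [0.8, 0.8, -0.6]
opening: 0.001
```

```bash
python3 - <<'E'
from h import *
print(env.state()["eef_pos"],env.state()["ft_force"])
im=pic("scene","scene3.png")
cv2.imwrite("pics/c3.png",cv2.resize(im[170:330,180:370,::-1],None,fx=3,fy=3,interpolation=2))
E
```

```text
[537.7794823  -94.93988177 104.6840135 ] [ 0.77140134  0.82163645 -0.61853288]
```

View pics/c3.png

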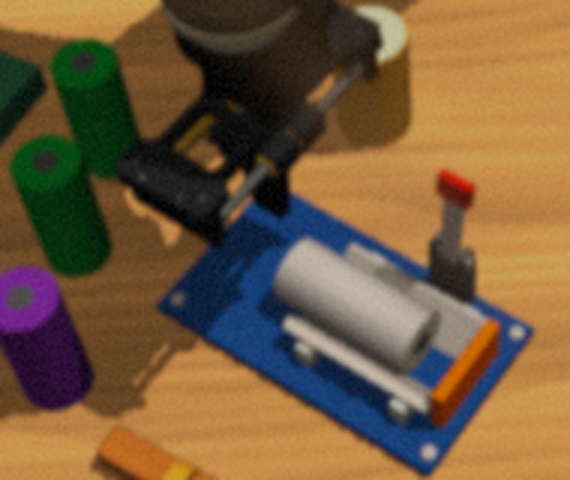

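The flask lies in the channel, with its leading end at crop (420,340), short of the stop. I'll back off, lower the tool and push it along.

{"api": "drive_tool", "payload": {"commands": [{"dx": -10,"dy": -12,"dz": 0,"yaw": 0},{"dx": -12,"dy": -15,"dz": 0,"yaw": 0},{"dx": -12,"dy": -15,"dz": 0,"yaw": 0},{"dx": -8,"dy": -10,"dz": 0,"yaw": 0},{"dx": 0,"dy": 0,"dz": -12,"yaw": 0}], "grip": 0}}

```text
t: 5.03
eef_pos: [495.5, -148.6, 94.1]
tcp_rot: [3.139, -0.001, 0.895]
ft_force: [1.0, 0.7, 0.1]
opening: 0.005
```

{"api": "drive_tool", "payload": {"commands": [{"dx": 0,"dy": 0,"dz": -20,"yaw": 0},{"dx": 0,"dy": 0,"dz": -20,"yaw": 0},{"dx": 0,"dy": 0,"dz": -10,"yaw": 0},{"dx": 0,"dy": 0,"dz": 0,"yaw": 0},{"dx": 0,"dy": 0,"dz": 0,"yaw": 0}], "grip": 0}}

```text
t: 5.45
eef_pos: [495.9, -146.8, 42.7]
tcp_rot: [-3.141, 0.0, 0.896]
ft_force: [0.1, -0.1, 0.2]
opening: 0.004
```

```bash
python3 - <<'E'
from h import *
P=np.load("crad.npy"); R,t=Cpose(P)
e=env.state()["eef_pos"]; print(e,R.T@(e-t))
im=pic("scene","scene4.png")
cv2.imwrite("pics/c4.png",cv2.resize(im[170:330,180:370,::-1],None,fx=3,fy=3,interpolation=2))
E
```

```text
[ 495.91613476 -146.75918355   42.67182065] [-117.41503836   -0.4432342    42.67182065]
```

View pics/c4.png

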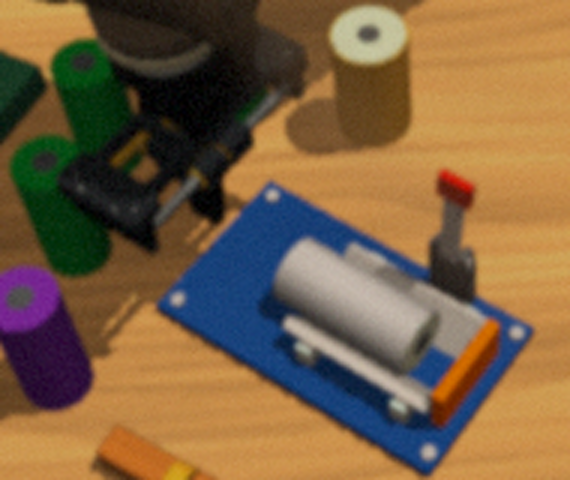

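{"api": "drive_tool", "payload": {"commands": [{"dx": 5,"dy": 6,"dz": 0,"yaw": 0},{"dx": 5,"dy": 6,"dz": 0,"yaw": 0},{"dx": 5,"dy": 6,"dz": 0,"yaw": 0},{"dx": 5,"dy": 6,"dz": 0,"yaw": 0},{"dx": 3,"dy": 4,"dz": 0,"yaw": 0}], "grip": 0}}

```text
t: 5.92
eef_pos: [519.8, -117.8, 43.0]
tcp_rot: [3.141, -0.0, 0.897]
ft_force: [-0.5, -0.4, -0.4]
opening: 0.009
```

{"api": "drive_tool", "payload": {"commands": [{"dx": 3,"dy": 4,"dz": 0,"yaw": 0},{"dx": 3,"dy": 4,"dz": 0,"yaw": 0},{"dx": 3,"dy": 4,"dz": 0,"yaw": 0},{"dx": 3,"dy": 4,"dz": 0,"yaw": 0},{"dx": 3,"dy": 4,"dz": 0,"yaw": 0}], "grip": 0}}

```text
t: 6.33
eef_pos: [534.1, -98.4, 42.6]
tcp_rot: [-3.142, 0.0, 0.896]
ft_force: [-0.3, 0.7, -0.3]
opening: 0.006
```

{"api": "drive_tool", "payload": {"commands": [{"dx": 3,"dy": 4,"dz": 0,"yaw": 0},{"dx": 3,"dy": 4,"dz": 0,"yaw": 0},{"dx": 3,"dy": 3,"dz": 0,"yaw": 0}], "grip": 0}}

```text
t: 6.58
eef_pos: [543.0, -87.4, 42.6]
tcp_rot: [-3.141, 0.0, 0.897]
ft_force: [-1.7, -2.7, 1.1]
opening: 0.007
```

```bash
python3 - <<'E'
from h import *
P=np.load("crad.npy"); R,t=Cpose(P)
e=env.state()["eef_pos"]; print(e,R.T@(e-t),env.state()["ft_force"])
im=pic("scene","scene5.png")
cv2.imwrite("pics/c5.png",cv2.resize(im[170:330,180:370,::-1],None,fx=3,fy=3,interpolation=2))
E
```

```text
[542.95476131 -87.44923976  42.63427762] [-41.71716363  -0.07774847  42.63427762] [-1.65131564 -2.73250413  1.06199839]
```

View pics/c5.png

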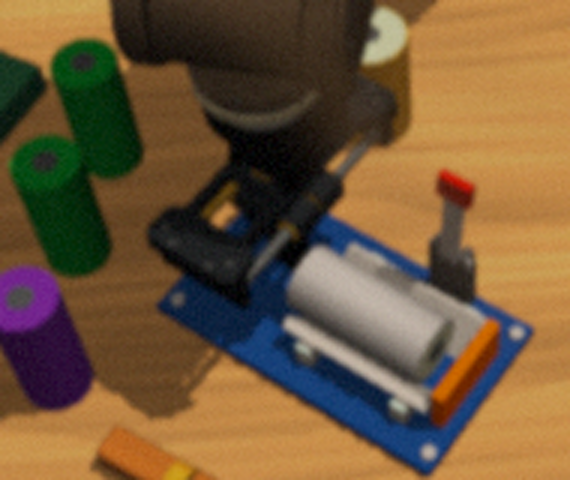

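Contact is made at about 3 N and the flask is sliding. About 20 mm remains to the stop.

{"api": "drive_tool", "payload": {"commands": [{"dx": 2.5,"dy": 3,"dz": 0,"yaw": 0},{"dx": 2.5,"dy": 3,"dz": 0,"yaw": 0},{"dx": 2.5,"dy": 3,"dz": 0,"yaw": 0}], "grip": 0}}

```text
t: 6.88
eef_pos: [550.5, -78.6, 42.7]
tcp_rot: [-3.142, 0.0, 0.896]
ft_force: [-1.8, -2.7, 0.4]
opening: 0.009
```

{"api": "drive_tool", "payload": {"commands": [{"dx": 1.2,"dy": 1.5,"dz": 0,"yaw": 0},{"dx": 1.2,"dy": 1.5,"dz": 0,"yaw": 0}], "grip": 0}}

```text
t: 7.05
eef_pos: [552.9, -75.6, 42.6]
tcp_rot: [3.142, 0.0, 0.897]
ft_force: [-2.0, -1.8, 0.8]
opening: 0.004
```

{"api": "drive_tool", "payload": {"commands": [{"dx": 1.2,"dy": 1.5,"dz": 0,"yaw": 0},{"dx": 0,"dy": 0,"dz": 0,"yaw": 0}], "grip": 0}}

```text
t: 7.22
eef_pos: [554.3, -74.0, 42.7]
tcp_rot: [3.141, -0.0, 0.897]
ft_force: [-0.3, -0.1, -0.1]
opening: 0.004
```

{"api": "drive_tool", "payload": {"commands": [{"dx": 0.6,"dy": 0.8,"dz": 0,"yaw": 0},{"dx": 0.6,"dy": 0.8,"dz": 0,"yaw": 0}], "grip": 0}}

```text
t: 7.38
eef_pos: [555.2, -72.7, 42.7]
tcp_rot: [3.142, 0.0, 0.896]
ft_force: [-2.0, -1.9, 0.8]
opening: 0.003
```

{"api": "drive_tool", "payload": {"commands": [{"dx": 0.6,"dy": 0.8,"dz": 0,"yaw": 0},{"dx": 0.6,"dy": 0.8,"dz": 0,"yaw": 0}], "grip": 0}}

```text
t: 7.55
eef_pos: [556.1, -71.4, 42.6]
tcp_rot: [-3.141, 0.001, 0.897]
ft_force: [-6.7, -13.2, 3.4]
opening: 0.005
```

{"api": "drive_tool", "payload": {"commands": [{"dx": 0.6,"dy": 0.8,"dz": 0,"yaw": 0}], "grip": 0}}

```text
t: 7.63
eef_pos: [556.1, -71.3, 42.7]
tcp_rot: [-3.141, 0.002, 0.897]
ft_force: [-11.4, -20.3, 5.4]
opening: 0.004
```

{"api": "drive_tool", "payload": {"commands": [{"dx": 0.6,"dy": 0.8,"dz": 0,"yaw": 0}], "grip": 0}}

```text
t: 7.72
eef_pos: [556.1, -71.2, 42.6]
tcp_rot: [-3.14, 0.004, 0.898]
ft_force: [-14.2, -27.2, 6.8]
opening: 0.004
```

```bash
python3 - <<'E'
from h import *
P=np.load("crad.npy"); R,t=Cpose(P)
e=env.state()["eef_pos"]; print(e,R.T@(e-t),env.state()["ft_force"])
im=pic("scene","scene6.png")
cv2.imwrite("pics/c6.png",cv2.resize(im[210:320,240:370,::-1],None,fx=5,fy=5,interpolation=2))
E
```

```text
[556.12681171 -71.2117554   42.6444252 ] [-20.80922162  -0.2072508   42.6444252 ] [-14.23801846 -27.17356678   6.76280333]
```

View pics/c6.png

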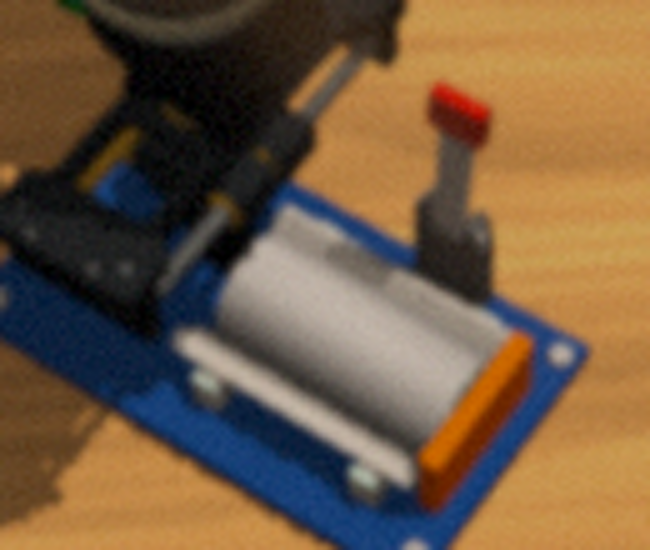

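The flask is hard against the orange stop: the force rose to 30 N and the picture shows no gap. I'll back off straight along the channel, then lift.

{"api": "drive_tool", "payload": {"commands": [{"dx": -2,"dy": -2.5,"dz": 0,"yaw": 0},{"dx": -5,"dy": -6,"dz": 0,"yaw": 0},{"dx": -7,"dy": -9,"dz": 0,"yaw": 0},{"dx": -4,"dy": -5,"dz": 10,"yaw": 0},{"dx": 0,"dy": 0,"dz": 30,"yaw": 0}], "grip": 0}}

```text
t: 8.18
eef_pos: [537.0, -92.6, 80.6]
tcp_rot: [-3.136, 0.002, 0.895]
ft_force: [1.1, -0.8, 0.1]
opening: 0.002
```

{"api": "drive_tool", "payload": {"commands": [{"dx": -3,"dy": 0,"dz": 35,"yaw": 0},{"dx": -3,"dy": 0,"dz": 35,"yaw": 0},{"dx": -6,"dy": 10,"dz": 35,"yaw": 0},{"dx": -8,"dy": 20,"dz": 25,"yaw": 0},{"dx": -8,"dy": 25,"dz": 10,"yaw": 0}], "grip": 0}}

```text
t: 8.6
eef_pos: [512.0, -37.6, 227.0]
tcp_rot: [3.136, -0.003, 0.895]
ft_force: [0.2, 0.2, -0.5]
opening: 0.007
```

```bash
python3 - <<'E'
from h import *
np.set_printoptions(precision=1,suppress=True)
P=np.load("crad.npy"); R,t=Cpose(P)
e=env.state()["eef_pos"]; print(e,R.T@(e-t),env.state()["ft_force"])
o=[]
im=pic("scene","scene7.png");o.append(cv2.resize(im[210:320,240:370,::-1],(520,440),interpolation=2))
cv2.imwrite("pics/c7.png",o[0])
print([(d["pixel"],d["conf"]) for d in env.place_of("keeper_tab","scene")])
print(proj("scene",c2w(P,[(55,64,134)])))
w=c2w(P,[(55,112,222),(55,112,120)]); print(w)
E
```

```text
[512.  -37.6 227. ] [-22.2  55.2 227. ] [ 0.2  0.2 -0.5]
[([335.8, 228.7], 0.83)]
[[331.5 233.1]]
[[515.9  58.1 222. ]
 [515.9  58.1 120. ]]
```

View pics/c7.png

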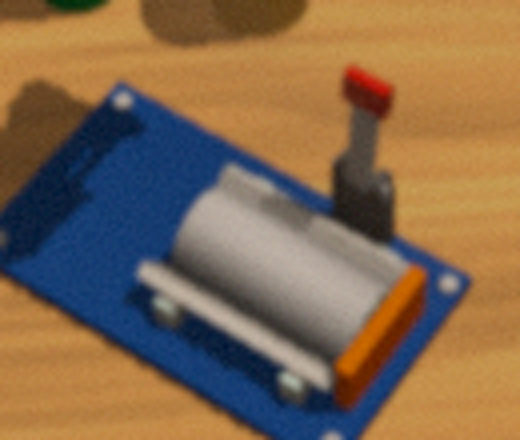

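The flask stays against the stop and the keeper is still upright. I'll move to its outer side.

{"api": "drive_tool", "payload": {"commands": [{"dx": 0,"dy": 20,"dz": 0,"yaw": 0},{"dx": 0,"dy": 25,"dz": 0,"yaw": 0},{"dx": 2,"dy": 25,"dz": 0,"yaw": 0},{"dx": 0,"dy": 20,"dz": 0,"yaw": 0},{"dx": 0,"dy": 6,"dz": -20,"yaw": 0}], "grip": 0}}

```text
t: 9.12
eef_pos: [514.8, 60.6, 204.9]
tcp_rot: [3.138, -0.003, 0.898]
ft_force: [0.7, 0.4, 0.7]
opening: 0.007
```

{"api": "drive_tool", "payload": {"commands": [{"dx": 0,"dy": 0,"dz": -25,"yaw": 0},{"dx": 0,"dy": 0,"dz": -25,"yaw": 0},{"dx": 0,"dy": 0,"dz": -20,"yaw": 0},{"dx": 0,"dy": 0,"dz": -14,"yaw": 0},{"dx": 0,"dy": 0,"dz": 0,"yaw": 0}], "grip": 0}}

```text
t: 9.53
eef_pos: [512.3, 58.4, 116.0]
tcp_rot: [-3.138, 0.003, 0.896]
ft_force: [0.2, 0.3, -0.3]
opening: 0.008
```

```bash
python3 - <<'E'
from h import *
np.set_printoptions(precision=1,suppress=True)
P=np.load("crad.npy"); R,t=Cpose(P)
e=env.state()["eef_pos"]; print(e,R.T@(e-t),env.state()["ft_force"])
im=pic("scene","scene8.png");cv2.imwrite("pics/c8.png",cv2.resize(im[190:320,230:400,::-1],None,fx=4,fy=4,interpolation=2))
E
```

```text
[512.3  58.4 116. ] [ 52.9 115.  116. ] [ 0.2  0.3 -0.3]
```

View pics/c8.png

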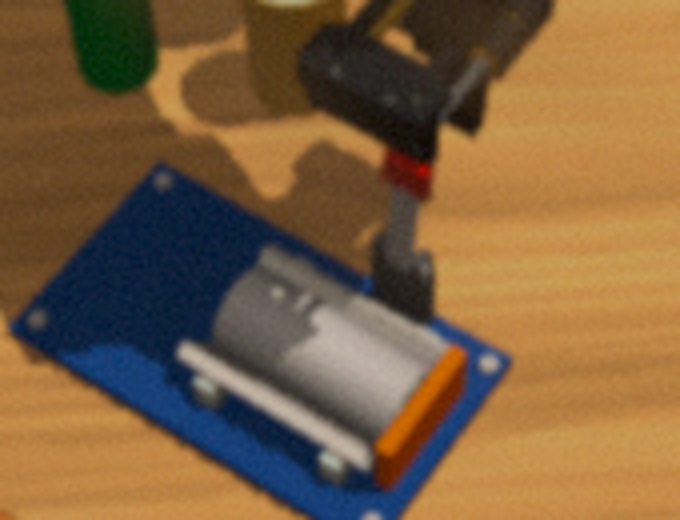

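{"api": "drive_tool", "payload": {"commands": [{"dx": 6,"dy": -5,"dz": 0,"yaw": 0},{"dx": 6,"dy": -5,"dz": 0,"yaw": 0},{"dx": 6,"dy": -5,"dz": 0,"yaw": 0},{"dx": 6,"dy": -5,"dz": 0,"yaw": 0},{"dx": 4,"dy": -3,"dz": 0,"yaw": 0}], "grip": 0}}

```text
t: 10.0
eef_pos: [542.8, 35.1, 119.2]
tcp_rot: [3.14, -0.001, 0.896]
ft_force: [-0.7, -0.1, -0.4]
opening: 0.006
```

{"api": "drive_tool", "payload": {"commands": [{"dx": 4,"dy": -3,"dz": 0,"yaw": 0},{"dx": 4,"dy": -3,"dz": 0,"yaw": 0},{"dx": 4,"dy": -3,"dz": 0,"yaw": 0},{"dx": 4,"dy": -3,"dz": 0,"yaw": 0}], "grip": 0}}

```text
t: 10.33
eef_pos: [557.8, 23.8, 118.6]
tcp_rot: [-3.141, 0.0, 0.897]
ft_force: [-1.3, -0.3, -0.3]
opening: 0.008
```

```bash
python3 - <<'E'
from h import *
np.set_printoptions(precision=1,suppress=True)
P=np.load("crad.npy"); R,t=Cpose(P)
e=env.state()["eef_pos"]; print(e,R.T@(e-t),env.state()["ft_force"])
im=pic("scene","scene9.png");cv2.imwrite("pics/c9.png",cv2.resize(im[190:320,230:400,::-1],None,fx=4,fy=4,interpolation=2))
E
```

```text
[557.8  23.8 118.6] [ 54.4  57.9 118.6] [-1.3 -0.3 -0.3]
```

View pics/c9.png

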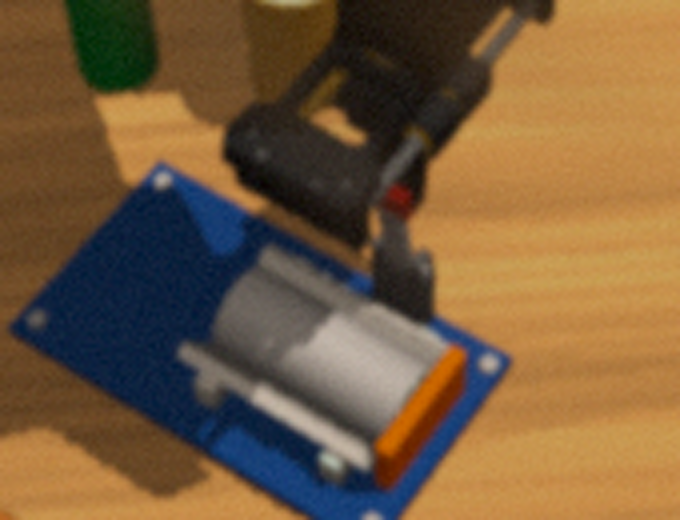

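Contact is made at about 1.3 N and the bar is tipping inward (red tab at crop (400,198)). I'll continue.

{"api": "drive_tool", "payload": {"commands": [{"dx": 5,"dy": -4,"dz": 0,"yaw": 0},{"dx": 5,"dy": -4,"dz": 0,"yaw": 0},{"dx": 5,"dy": -4,"dz": 0,"yaw": 0},{"dx": 5,"dy": -4,"dz": 0,"yaw": 0},{"dx": 5,"dy": -4,"dz": -2,"yaw": 0}], "grip": 0}}

```text
t: 10.8
eef_pos: [583.3, 3.6, 116.9]
tcp_rot: [3.141, -0.0, 0.897]
ft_force: [-0.8, 0.7, -0.3]
opening: 0.005
```

{"api": "drive_tool", "payload": {"commands": [{"dx": 4,"dy": -3,"dz": -4,"yaw": 0},{"dx": 4,"dy": -3,"dz": -5,"yaw": 0},{"dx": 3,"dy": -2,"dz": -5,"yaw": 0},{"dx": 3,"dy": -2,"dz": -5,"yaw": 0},{"dx": 0,"dy": 0,"dz": 0,"yaw": 0}], "grip": 0}}

```text
t: 11.22
eef_pos: [596.6, -6.2, 96.3]
tcp_rot: [-3.14, 0.001, 0.896]
ft_force: [-0.8, -0.5, -0.6]
opening: 0.005
```

```bash
python3 - <<'E'
from h import *
np.set_printoptions(precision=1,suppress=True)
P=np.load("crad.npy"); R,t=Cpose(P)
e=env.state()["eef_pos"]; print(e,R.T@(e-t),env.state()["ft_force"])
im=pic("scene","scene10.png");cv2.imwrite("pics/c10.png",cv2.resize(im[190:320,230:400,::-1],None,fx=4,fy=4,interpolation=2))
E
```

```text
[596.6  -6.2  96.3] [55.2  8.8 96.3] [-0.8 -0.5 -0.6]
```

View pics/c10.png

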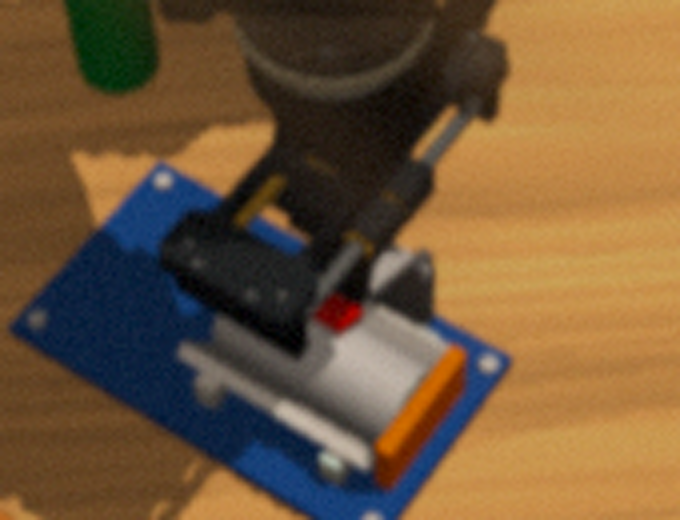

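{"api": "drive_tool", "payload": {"commands": [{"dx": 3,"dy": -2,"dz": -5,"yaw": 0},{"dx": 2,"dy": -2,"dz": -5,"yaw": 0},{"dx": 1,"dy": -1,"dz": -5,"yaw": 0},{"dx": 0,"dy": 0,"dz": -4,"yaw": 0},{"dx": 0,"dy": 0,"dz": -2,"yaw": 0}], "grip": 0}}

```text
t: 11.68
eef_pos: [602.4, -11.0, 75.9]
tcp_rot: [-3.141, 0.0, 0.896]
ft_force: [0.1, 0.3, 0.7]
opening: 0.006
```

{"api": "drive_tool", "payload": {"commands": [{"dx": 0,"dy": 0,"dz": -1,"yaw": 0},{"dx": 0,"dy": 0,"dz": -1,"yaw": 0}], "grip": 0}}

```text
t: 11.85
eef_pos: [602.5, -10.9, 74.5]
tcp_rot: [-3.141, 0.0, 0.897]
ft_force: [-1.2, -0.7, 0.4]
opening: 0.004
```

{"api": "drive_tool", "payload": {"commands": [{"dx": 0,"dy": 0,"dz": -1,"yaw": 0}], "grip": 0}}

```text
t: 11.93
eef_pos: [602.6, -10.9, 73.7]
tcp_rot: [3.141, -0.0, 0.897]
ft_force: [-0.2, -0.2, 0.8]
opening: 0.007
```

{"api": "drive_tool", "payload": {"commands": [{"dx": 0,"dy": 0,"dz": -1,"yaw": 0},{"dx": 0,"dy": 0,"dz": 0,"yaw": 0}], "grip": 0}}

```text
t: 12.1
eef_pos: [602.6, -10.9, 72.6]
tcp_rot: [3.141, -0.0, 0.897]
ft_force: [-0.4, 0.5, 1.1]
opening: 0.001
```

{"api": "drive_tool", "payload": {"commands": [{"dx": 0,"dy": 0,"dz": -0.8,"yaw": 0},{"dx": 0,"dy": 0,"dz": 0,"yaw": 0}], "grip": 0}}

```text
t: 12.27
eef_pos: [602.6, -10.9, 72.2]
tcp_rot: [3.141, -0.0, 0.897]
ft_force: [-1.5, -0.1, 3.2]
opening: 0.008
```

{"api": "drive_tool", "payload": {"commands": [{"dx": 0,"dy": 0,"dz": -0.5,"yaw": 0},{"dx": 0,"dy": 0,"dz": 0,"yaw": 0}], "grip": 0}}

```text
t: 12.43
eef_pos: [602.7, -10.9, 72.1]
tcp_rot: [3.141, -0.0, 0.897]
ft_force: [-1.8, 0.0, 7.2]
opening: 0.002
```

The tool has reached the hard stop at z = 72, with 7 N. I'll hold, then withdraw upward.

{"api": "drive_tool", "payload": {"commands": [{"dx": 0,"dy": 0,"dz": 0,"yaw": 0},{"dx": 0,"dy": 0,"dz": 5,"yaw": 0},{"dx": 0,"dy": 0,"dz": 25,"yaw": 0},{"dx": 0,"dy": 0,"dz": 35,"yaw": 0},{"dx": -5,"dy": 0,"dz": 35,"yaw": 0}], "grip": 0}}

```text
t: 12.85
eef_pos: [597.6, -10.9, 172.1]
tcp_rot: [-3.14, 0.001, 0.896]
ft_force: [1.1, -0.3, 1.3]
opening: 0.003
```

{"api": "drive_tool", "payload": {"commands": [{"dx": -20,"dy": 0,"dz": 30,"yaw": 0},{"dx": -30,"dy": 0,"dz": 10,"yaw": 0},{"dx": -30,"dy": 0,"dz": 0,"yaw": 0},{"dx": -30,"dy": 0,"dz": 0,"yaw": 0},{"dx": -20,"dy": 0,"dz": 0,"yaw": 0}], "grip": 0}}

```text
t: 13.27
eef_pos: [465.0, -10.7, 211.8]
tcp_rot: [3.142, 0.0, 0.897]
ft_force: [1.2, 1.2, 1.0]
opening: 0.002
```

```bash
python3 - <<'E'
from h import *
np.set_printoptions(precision=1,suppress=True)
P=np.load("crad.npy")
print(env.state()["eef_pos"],env.state()["ft_force"])
im=pic("scene","scene11.png")
tab=proj("scene",c2w(P,[(55,-10,72),(100,0,60),(55,56,68)])); print(tab,[(d["pixel"],d["conf"]) for d in env.place_of("keeper_tab","scene")],[(d["pixel"],d["conf"]) for d in env.place_of("flask_top","scene")])
cv2.imwrite("pics/c11a.png",im[:,:,::-1])
o=cv2.resize(im[200:330,230:380,::-1],None,fx=4.5,fy=4.5,interpolation=2)
cv2.imwrite("pics/c11.png",o)
E
```

```text
[465.  -10.7 211.8] [1.2 1.2 1. ]
[[310.9 276.2]
 [332.4 286.5]
 [329.3 254.5]] [([314.6, 271.3], 0.61)] [([197.7, 224.5], 0.93), ([251.6, 173.2], 0.87), ([185.3, 268.1], 0.7), ([205.9, 190.9], 0.58)]
```

View pics/c11.png

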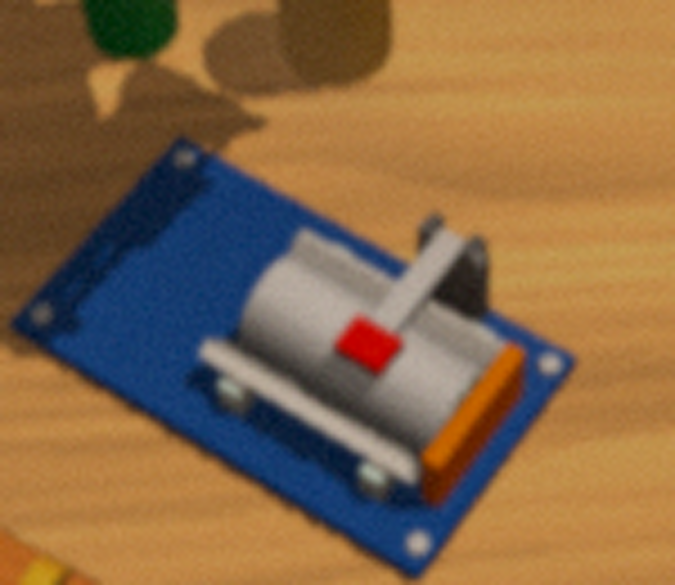

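View pics/c11a.png

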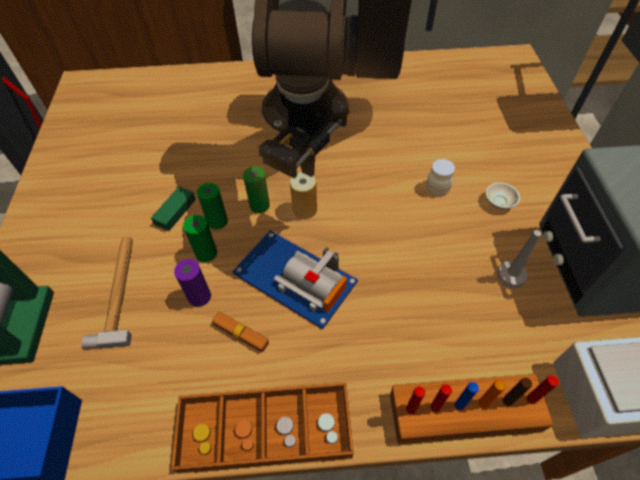

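The keeper is down: the red tab is at (312,276), against a predicted (311,276) for fully down. The flask sits against the orange stop, and everything else stands where it was.

```bash
python3 -c "
from h import *
print(env.state()['t'],env.job_done())"
```

```text
the job is handed in; nothing more can be done
13.4167 None
```

I tipped the flask into the channel and pushed it up against the orange stop. I then pushed the keeper bar down across it, with the fingers shut throughout and nothing grasped or lifted. I handed the job in at about 13.4 s, well inside the 61 s limit.

- **Flask:** it met the stop with a clear rise in force to about 30 N. The pictures show it lying straight between the rails with no visible gap at the stop.
- **Keeper:** pressing down met the hard stop with the tool at z = 72 mm, about 7 N. The red tab appears at pixel (312,276), within a pixel of where it should be when fully down.
- **Rest of the bench:** the other objects look unmoved in the last scene picture. The arm is clear of everything.
- **Checks that disagreed:** in the last picture, `keeper_tab` was reported about 5 px from where I see it in the image. `flask_top` found only the standing look-alikes, so I judged the flask's final position from the force and the picture.

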